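# Close and hold the analyser's access panel

### The job

Close up the analyser's fluidics unit for its leak test: first slide the transport-lock grip on the front deck to its left-hand end stop (left as seen from the robot), then turn the winged quarter-turn fastener on the panel clockwise about a quarter turn until the slot along its wing lines up with the two marks on the panel. Only then press the sprung panel fully down against its frame and keep it held there: the program finishes while the gripper is still holding the panel shut, with the fastener still lined up and the lock still at its stop. Do not knock over or push away the other things on and around the unit.

Things in the scene. Friction and masses are not known exactly. Their poses are not given: they have to be found in the camera images.
- module: The fluidics unit: a low white housing 300 (x) x 370 (y) x 90 mm high, fixed to the table. Origin: centre of its underside. Its x axis points from its front towards its hinge side (away from the robot), y to its left, z up; it can be turned up to 0.35 rad either way. Its flat top deck is 90 mm above the table; the panel covers a bay in the middle of it and the lock is on the front deck.
- lock_grip (a point): Transport-lock grip: an upright plain grey block, 16 mm thick (unit's y) x 26 mm (unit's x) x 36 mm high, on a track along the unit's y on the front deck. This point is on its centre line, 14 mm below its top and 29 mm above the deck; axes as the unit's. The grip block's underside is 7 mm above the deck (a 22 x 24 mm foot is under it); low end stops (10 mm high) stand on the track.
- lock (a joint): Travel of the lock grip along the unit's +y (to the left seen from the robot), 0 to 0.088 m; 0.088 is at the left-hand end stop, where it has to go. About 2 N of friction; it stays where it is left.
- fastener_grip (a point): Quarter-turn fastener on the panel: an upright dark steel wing 12 mm thick x 36 mm long x 32 mm high on a flat 38 mm wide, 4 mm high disc, with a light line (the slot) along its top. This point is on its turning axis, 10 mm below the wing's top and 26 mm above the panel's surface. Its y axis runs along the wing, its x axis across the thickness, its z axis along the turning axis (square to the panel, so it leans with the panel).
- fastener (a joint): Turn of the fastener relative to the panel, clockwise seen from above is positive: at 0 the wing lies along the unit's y, at 1.571 rad it lies along the unit's x, in line with the two short dark marks on the panel in front of and behind it: aligned. It starts at 0.1 to 0.45. It can be turned past the marks (to 2.0), has no detent, and stays where it is left (friction 0.06 N m).
- panel (a joint): Hinge angle of the access panel (plain aluminium sheet cover, 160 mm from hinge to front edge, 190 mm wide, 8 mm thick; hinge line along the unit's y at the underside of its far edge). 0 is shut against the frame (mechanical stop), larger is front edge up; it starts 0.10 to 0.16 rad open. A spring opens it again to about 0.10 rad when let go; about 7 N down at the press point brings it shut.
- panel_press (a point): A clear flat spot on the panel's top surface near its front edge, a good place to press: 135 mm from the hinge line, 50 mm to the right (unit's -y) of the panel's middle and 8 mm above its underside. Its axes are the panel's: z square to the panel (tilts with it), x towards the hinge. With the panel shut this point is at (-0.035, -0.050, 0.099) m in the unit's frame.
- screwdriver: Screwdriver with grey handle, 160 mm long, lying on the unit's right-hand deck; leave alone.
- vial: Small amber glass vial, 26 mm wide, 50 mm high, standing on the unit's far left corner; leave alone. Origin at its underside.
- flask: White plastic bottle, 64 mm wide, 160 mm high, on the table to the left of the unit; leave alone. Origin at its underside.
- beaker: Clear plastic beaker, 70 mm wide, 90 mm high, on the table to the left of the unit; leave alone. Origin at its underside.
- jar: White jar, 60 mm wide, 75 mm high, on the table to the right of the unit; leave alone. Origin at its underside.
- tip_box: Grey pipette-tip box with a clear lid, 85 x 120 x 60 mm, on the table to the right of the unit; leave alone. Origin at its underside.
- tube_rack: White rack 90 x 200 mm with capped sample tubes, 93 mm high, on the table left of the unit; leave alone. Origin at its underside.

How it is judged:
By the outcome, as a careful person would: the job done as asked, in the order asked, and still so for the second after the job is handed in, while the arm keeps its last pose, push and grip.
It also fails if it takes over 58 s, if anything falls off the work surface, if the arm or the gripper's body presses on something with over 40 N, if the wrist force passes 120 N, or if a joint passes its speed limit or range.

### The arm

A 6-joint arm with a two-finger parallel gripper is mounted at the origin on the work surface. World frame = base frame: x ahead of the robot, y to its left, z up, the work surface at z = 0. Lengths are in mm, angles in rad, forces in N, time in s.
With the tool pointing down it reaches from about 300 to 775 mm from the base axis. Payload 14.6 kg.
Tool frame: the origin (TCP) lies on the front face of the gripper's body, between the roots of the fingers; the fingertips stand 97 mm ahead of it and the grasp point (between the pads) lies 78 mm ahead of it; z points along the fingers, y is the line along which they close (so a half turn about z gives the same grasp; the last joint's range is limited). The gripper opens to 94 mm and grips with 3 to 60 N. Pads are 16 mm wide; open, the fingers measure 119 mm over their backs; the gripper's body (75 mm by 177 mm) begins 78 mm behind the grasp point.
Start: joints at [-1.274, 0.3, 1.521, -0, 1.321, -0.067], TCP at [195.698, -513.996, 302.646] pointing down, gripper open.
Joint ranges: [-3.03, 3.03], [-0.79, 2.21], [0.23, 2.52], [-1.04, 4.18], [0, 3.07], [-2.55, 2.55]. Speed limits (rad/s): [2.22, 2.22, 2.57, 3.14, 3.14, 3.14].

### API

Orientations are given as [roll, pitch, yaw] about the fixed x, y, z axes, in that order (R = Rz(yaw) Ry(pitch) Rx(roll)).
In Python, from cell import * gives the robot as it stands.
- The arm moves only by the tool carry_out, never from a script. Its arguments are lists of equal length, an entry for each row: "slide": the shift along the world's x, y, z scaled (see below), a list of three; "dr": the turn, a rotation vector about the world's x, y, z scaled (see below), a list of three; "gripper": the opening in per cent of the stroke, from 0 (shut) to 100 (fully open). A call has 1 to 10 rows; each row is the pose to reach, as a shift and turn from the pose commanded when the call began, turning the shorter way round; what a row does not reach only later rows make up. The controller multiplies each number of a shift by 0.25 m and each number of a turn by 360 degrees. A row lasts 1/12 s, in which the tool goes at most 41.7 mm and 7.16 degrees, less where a joint would pass 70% of its speed; a pose out of reach is approached as far as the arm can. A call with a number of a shift or a turn outside -1 to 1 is refused whole. A call with a gripper value outside its range is refused whole. The fingers move at their own pace and stop on an object; "newtons" is the grip in N (left out, the last holds). Time passes only in rows, so rows that repeat a pose let the fingers close. It gives the time, the measured TCP pose, the force, the opening and the grip force at its end, in the units of the state.
- read_state(): the state, without advancing time (a new reading comes with each control period).
- camera(name): name is "scene" or "top" or "wrist"; returns the picture (480x640x3 uint8, red, green, blue); there is no depth.
- camera_model(name): a dict with "vfov" (degrees; the focal length in pixels is half the picture's height over the tangent of half this angle, whatever the lens; pixels are square), "cx", "cy" (the principal point, pixels), "R" (3x3) and "t" (3): a world point X has camera coordinates R X + t. Camera axes: x right, y down, z forward; pixel columns grow to the right and rows downward; lengths in mm; the calibration is good to about 2 mm. A picture is of the moment at which its call begins: read the wrist's pose just before it. camera_model takes no time and is no camera call; for the wrist camera it gives the pose at the moment of the call.
- sign_off(): hands the job in; it is judged then, once.
The state is a dict: "clock": time; "joints": joint angles; "qd": joint speeds; "effort": joint torques, N m; "eef_pos": TCP position; "eef_rot": TCP orientation; "wrist_force": force on the tool from outside, world axes, zero at the start; "moment": the same for the moment, N m; "finger_gap": finger opening in mm; "finger_force": force on a finger pad.
Only numpy, scipy, OpenCV 4.12 (cv2) and the standard library are available. Lean on these libraries where they do the work, as an engineer would, in place of code of your own. Each camera call takes 0.05 s, during which the arm holds its last target. There are 200 camera calls.

## Working session

There is one attempt and no reset: what is moved stays moved. The work goes in short steps, Python scripts to look and compute and a tool call to move; the robot and the scene stay as the last step left them, time stands still between calls to the robot, and variables do not carry over. Pictures are saved under pics/ and viewed, at most 10 in all, crops included, and the job is handed in when it is done.

Besides the shell and the picture viewer there is one more tool, called after "Call:" in YAML: its name, and indented under it one key for each argument. carry_out: Moves the arm, as the interface text tells. Its arguments: {"type":"object","properties":{"slide":{"type":"array","items":{"type":"array","items":{"type":"number","minimum":-1,"maximum":1}}},"dr":{"type":"array","items":{"type":"array","items":{"type":"number","minimum":-1,"maximum":1}}},"gripper":{"type":"array","items":{"type":"number"}},"newtons":{"type":"number"}},"required":["slide","dr","gripper"]}

```bash
ls; mkdir -p pics; python3 - <<'E'
from cell import *
import cv2,numpy as np
s=read_state();print({k:np.round(v,3).tolist() for k,v in s.items()})
for n in("scene","top"):
    cv2.imwrite(f"pics/{n}0.png",camera(n)[:,:,::-1]);m=camera_model(n);print(n,m)
E
```

```text
pics
{'clock': 0.0, 'joints': [-1.274, 0.3, 1.522, 0.0, 1.321, -0.067], 'qd': [0.001, -0.0, -0.001, -0.001, -0.0, -0.002], 'effort': [-0.002, -53.181, -35.273, 0.071, 0.024, -0.0], 'eef_pos': [195.656, -513.854, 302.078], 'eef_rot': [-3.14, -0.0, 0.364], 'wrist_force': [-0.424, -0.129, 0.049], 'moment': [-0.012, -0.028, -0.049], 'finger_force': 0.0, 'finger_gap': 93.909}
scene {'vfov': 52.27723213649618, 'cx': 318.0109605896805, 'cy': 240.39285109987836, 'R': array([[-0.74170606,  0.67064239,  0.01053102],
       [ 0.45841957,  0.51833176, -0.72193053],
       [-0.48961578, -0.53063262, -0.6918854 ]]), 't': array([ 390.75481762, -229.75713714, 1331.98668665])}
top {'vfov': 50.24517937735617, 'cx': 323.01152682536093, 'cy': 251.06115687276483, 'R': array([[ 0.02183693, -0.99950863, -0.02248644],
       [-0.9956381 , -0.0197007 , -0.09119567],
       [ 0.09070787,  0.02437979, -0.99557908]]), 't': array([  79.43632943,  574.20507211, 1178.7796709 ])}
```

View pics/top0.png

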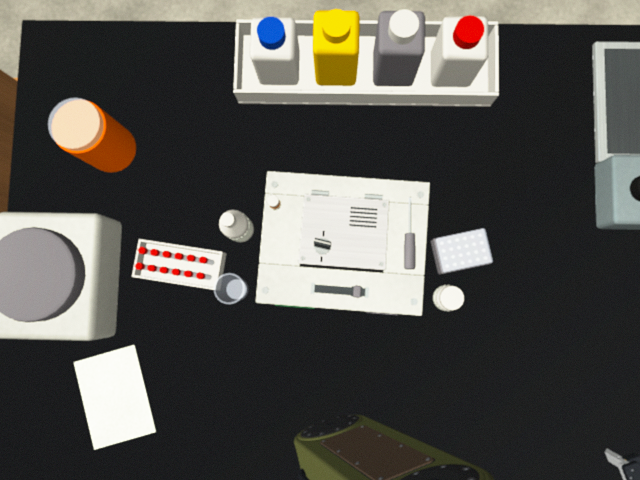

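View pics/scene0.png

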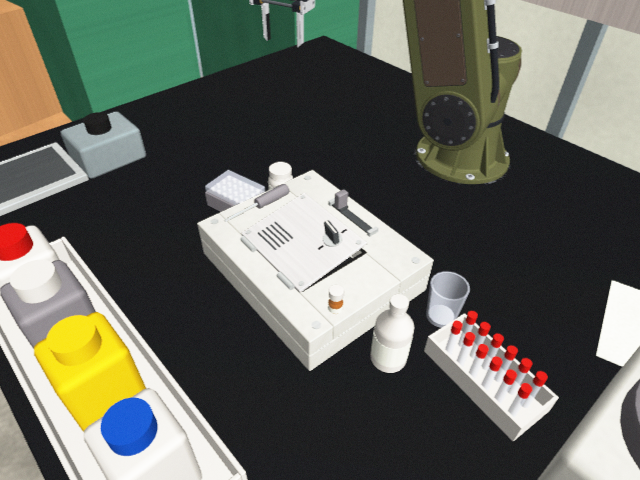

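The top view shows the unit (corners about (266,171), (430,181), (422,315), (256,304)), the lock grip at about (357,291), and the fastener at about (322,243). I'll measure the unit and enlarge the middle.

```bash
cat > h.py <<'E'
from cell import *
import cv2,numpy as np
def cam(n):
    m=camera_model(n); return m,240/np.tan(np.radians(m["vfov"]/2))
def ray(n,uv,z,mf=None):
    m,f=mf or cam(n); d=m["R"].T@np.array([(uv[0]-m["cx"])/f,(uv[1]-m["cy"])/f,1]); c=-m["R"].T@m["t"]
    return c+d*(z-c[2])/d[2]
def proj(n,X,mf=None):
    m,f=mf or cam(n); p=m["R"]@np.array(X)+m["t"]; return np.array([m["cx"]+f*p[0]/p[2],m["cy"]+f*p[1]/p[2]])
E
python3 - <<'E'
from h import *
im=camera("top")
g=im.min(2).copy(); mk=np.zeros_like(g); mk[150:335,245:445]=(g[150:335,245:445]>150)
mk=cv2.morphologyEx(mk,cv2.MORPH_OPEN,np.ones((9,9)))
c=max(cv2.findContours(mk,0,2)[0],key=cv2.contourArea)
h=cv2.convexHull(c); q=cv2.approxPolyDP(h,8,True)[:,0]
print(q)
P=np.array([ray("top",p,90)[:2] for p in c[:,0].astype(float)],np.float32)
r=cv2.minAreaRect(P);print(r)
for p in q: print(ray("top",p,90).round(1))
cv2.imwrite("pics/top1.png",cv2.resize(im[165:325,250:445,::-1],None,fx=4,fy=3.7,interpolation=cv2.INTER_CUBIC))
s=camera("scene");cv2.imwrite("pics/scene1.png",cv2.resize(s[160:340,190:440,::-1],None,fx=3.2,fy=3.2,interpolation=cv2.INTER_CUBIC))
E
```

```text
[[267 172]
 [428 182]
 [421 314]
 [256 302]]
((588.1296997070312, 46.187255859375), (369.0207824707031, 299.953125), 86.81024169921875)
[744.4 221.   90. ]
[ 727.4 -143.    90. ]
[ 432.  -128.6   90. ]
[450.3 236.1  90. ]
```

View pics/top1.png

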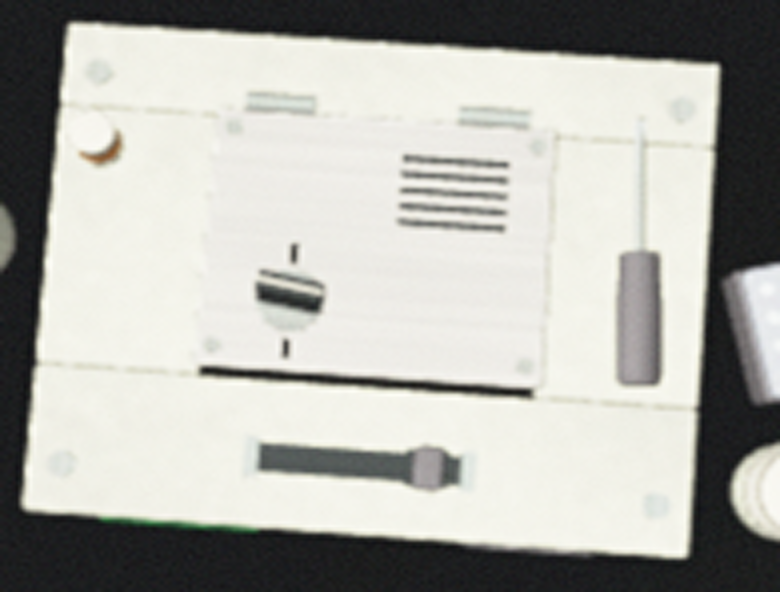

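View pics/scene1.png

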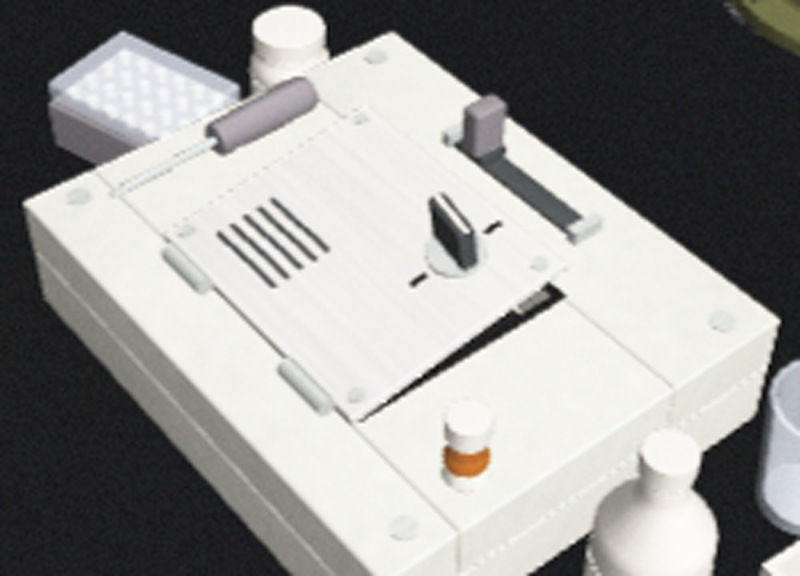

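The unit fits as a 369 x 300 mm rectangle, which matches the given sizes: centre (588,46), yaw about -0.056. In the top crop the grip is at (428,467) and the fastener at (290,288). Both sit where the scene crop shows them. Next I'll triangulate.

```bash
cat >> h.py <<'E'
C=np.array([588.1,46.2]);YAW=-0.0557
Rm=np.array([[np.cos(YAW),-np.sin(YAW)],[np.sin(YAW),np.cos(YAW)]])
def unit(X): return np.r_[Rm.T@(np.array(X[:2])-C),X[2]]
def world(X): return np.r_[Rm@np.array(X[:2])+C,X[2]]
def tri(a,b):
    A=[];B=[]
    for (n,uv) in (a,b):
        mf=cam(n) if isinstance(n,str) else n; p0=ray(None,uv,0,mf);p1=ray(None,uv,200,mf);d=(p1-p0)/np.linalg.norm(p1-p0)
        M=np.eye(3)-np.outer(d,d);A.append(M);B.append(M@p0)
    X=np.linalg.lstsq(np.vstack(A),np.hstack(B),rcond=None)[0]
    return X,[np.linalg.norm(M@X-b) for M,b in zip(A,B)]
E
python3 - <<'E'
from h import *
T=lambda x,y:("top",(250+x/4,165+y/3.7)); S=lambda x,y:("scene",(190+x/3.2,160+y/3.2))
print("cam",-cam("top")[0]["R"].T@cam("top")[0]["t"])
print("grip top by plane",unit(ray(*T(428,463),133)),unit(ray(*S(485,105),133)))
for nm,a,b in(("grip",T(428,463),S(485,105)),("fast",T(290,281),S(453,214)),("markfar",T(294,252),S(418,281)),("marknear",T(286,348),S(492,228)),("pcornL",T(200,370),S(565,268)),("pcornR",T(533,390),S(362,108))):
    X,e=tri(a,b);print(nm,X.round(1),unit(X).round(1),np.round(e,1))
for n in("scene","top"):
    for k,p in dict(gt=(-105,-40,133)).items(): print(n,proj(n,world(p)))
print([ (unit(ray(*T(x,y),90))).round(1) for x,y in((252,455),(468,470))])
E
```

```text
cam [ 463.04121509   61.97113614 1227.71964194]
grip top by plane [-105.52356399  -37.58933022  133.        ] [-106.60908574  -34.8764061   133.        ]
grip [479.8  15.5 132.1] [-106.5  -36.7  132.1] [1.3 1.3]
fast [581.2  91.5 151. ] [ -9.5  44.8 151. ] [2.2 2.2]
markfar [604.   89.7 110.6] [ 13.4  44.3 110.6] [0.8 0.8]
marknear [546.3  92.3 119.1] [-44.3  43.7 119.1] [0.4 0.4]
pcornL [532.6 139.6 111.5] [-60.6  90.2 111.5] [0.8 0.8]
pcornR [526.6 -44.1 118.2] [-56.4 -93.6 118.2] [2.7 2.7]
scene [339.32167776 191.88803196]
top [358.14774625 289.97692895]
[array([-107.5,   58.2,   90. ]), array([-107.2,  -61.7,   90. ])]
```

Call:
carry_out:
  slide:
    - [0.54,1,0]
    - [0.54,1,0]
    - [0.54,1,0]
    - [0.54,1,0]
    - [0.54,1,0]
    - [0.54,1,0]
    - [0.54,1,0]
    - [0.54,1,0]
  dr:
    - [0,0,-0.0668]
    - [0,0,-0.0668]
    - [0,0,-0.0668]
    - [0,0,-0.0668]
    - [0,0,-0.0668]
    - [0,0,-0.0668]
    - [0,0,-0.0668]
    - [0,0,-0.0668]
  gripper: [60,60,60,60,60,60,60,60]

```text
clock: 0.87
eef_pos: [332.6, -259.7, 302.8]
eef_rot: [-3.141, -0.001, -0.051]
wrist_force: [-1.0, -0.3, -0.0]
finger_gap: 56.4
finger_force: 0.0
```

Call:
carry_out:
  slide:
    - [0.6,1,0]
    - [0.6,1,0]
    - [0.6,1,0]
    - [0.6,1,0]
    - [0.6,1,0]
    - [0.6,1,0]
    - [0.6,1.118,0]
    - [0.6,1,0]
    - [0.6,1,0]
  dr:
    - [0,0,0]
    - [0,0,0]
    - [0,0,0]
    - [0,0,0]
    - [0,0,0]
    - [0,0,0]
    - [0,0,0]
    - [0,0,0]
    - [0,0,0]
  gripper: [60,60,60,60,60,60,60,60,60]

```text
carry_out: Invalid argument: slide='[[0.6,1,0],[0.6,1,0],[0.6,1,0],[0.6,1,0],[0.6,1,0],[0.6,1,0],[0.6,1.118,0],[0.6,1,0],[0.6,1,0]]' does not match type={"type": "array", "items": {"type": "array", "items": {"type": "number", "minimum": -1, "maximum": 1}}}
```

Call:
carry_out:
  slide:
    - [0.6,1,0]
    - [0.6,1,0]
    - [0.6,1,0]
    - [0.6,1,0]
    - [0.6,1,0]
    - [0.6,1,0]
    - [0.6,1,0]
    - [0.6,1,0]
    - [0.6,1,0]
    - [0.6,1,0]
  dr:
    - [0,0,0]
    - [0,0,0]
    - [0,0,0]
    - [0,0,0]
    - [0,0,0]
    - [0,0,0]
    - [0,0,0]
    - [0,0,0]
    - [0,0,0]
    - [0,0,0]
  gripper: [60,60,60,60,60,60,60,60,60,60]

```text
clock: 1.7
eef_pos: [480.5, -14.4, 302.4]
eef_rot: [3.141, 0.001, -0.056]
wrist_force: [-0.5, 0.0, -0.3]
finger_gap: 56.4
finger_force: 0.0
```

```bash
python3 - <<'E'
from h import *
m=camera_model("wrist");im=camera("wrist");np.save("w1.npy",im);import pickle;pickle.dump(m,open("w1.p","wb"))
cv2.imwrite("pics/w1.png",im[:,:,::-1]);f=240/np.tan(np.radians(m["vfov"]/2))
for p in((-106,-37,133),(-9.5,44.8,151),(13.4,44.3,110.6),(-44.3,43.7,119.1)):print(proj(None,world(p),(m,f)))
print(read_state()["eef_pos"],read_state()["eef_rot"])
E
```

```text
[282.54906304 250.11470721]
[139.75091238 105.97719994]
[164.57765411  76.61810888]
[169.37303231 161.74481354]
[480.3680315  -14.9021846  302.52869839] [ 3.14145127e+00  3.64341043e-04 -5.68024137e-02]
```

View pics/w1.png

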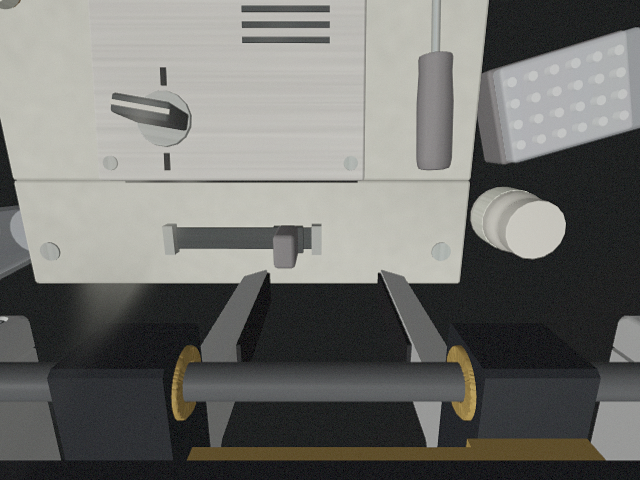

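The grip's top face centre is at about (286,247), within 2 mm of the prediction. The fastener disc is at (165,118) and the marks at (163,76) and (167,162). Now I'll lower over the grip and close.

Call:
carry_out:
  slide:
    - [-0.002,0.113,0]
    - [-0.002,0.113,0]
    - [-0.002,0.113,-0.13]
    - [-0.002,0.113,-0.25]
    - [-0.002,0.113,-0.36]
    - [-0.002,0.113,-0.406]
    - [-0.002,0.113,-0.406]
  dr:
    - [0,0,0]
    - [0,0,0]
    - [0,0,0]
    - [0,0,0]
    - [0,0,0]
    - [0,0,0]
    - [0,0,0]
  gripper: [60,60,60,60,60,60,60]

```text
clock: 2.33
eef_pos: [479.0, 13.0, 198.8]
eef_rot: [3.141, 0.004, -0.058]
wrist_force: [0.4, 0.5, -1.0]
finger_gap: 56.4
finger_force: 0.0
```

Call:
carry_out:
  slide:
    - [0,0,0]
    - [0,0,0]
    - [0,0,0]
    - [0,0,0]
    - [0,0,0]
    - [0,0,0]
    - [0,0,0]
    - [0,0,0]
    - [0,0,0]
  dr:
    - [0,0,0]
    - [0,0,0]
    - [0,0,0]
    - [0,0,0]
    - [0,0,0]
    - [0,0,0]
    - [0,0,0]
    - [0,0,0]
    - [0,0,0]
  gripper: [8,8,8,8,8,8,8,8,8]
  newtons: 15

```text
clock: 3.08
eef_pos: [480.3, 14.3, 201.4]
eef_rot: [3.142, -0.0, -0.056]
wrist_force: [-0.2, -0.0, 4.4]
finger_gap: 15.9
finger_force: 15.0
```

Call:
carry_out:
  slide:
    - [0.0022,0.04,0]
    - [0.0045,0.08,0]
    - [0.0067,0.12,0]
    - [0.009,0.16,0]
    - [0.0112,0.2,0]
    - [0.0134,0.24,0]
    - [0.0156,0.28,0]
    - [0.0156,0.28,0]
  dr:
    - [0,0,0]
    - [0,0,0]
    - [0,0,0]
    - [0,0,0]
    - [0,0,0]
    - [0,0,0]
    - [0,0,0]
    - [0,0,0]
  gripper: [8,8,8,8,8,8,8,8]

```text
clock: 3.75
eef_pos: [484.3, 85.8, 201.4]
eef_rot: [-3.141, -0.001, -0.055]
wrist_force: [-1.3, 1.4, 6.3]
finger_gap: 16.2
finger_force: 15.0
```

Call:
carry_out:
  slide:
    - [0.0004,0.008,0]
    - [0.0009,0.016,0]
    - [0.0009,0.016,0]
    - [0.0009,0.016,0]
  dr:
    - [0,0,0]
    - [0,0,0]
    - [0,0,0]
    - [0,0,0]
  gripper: [8,8,8,8]

```text
clock: 4.08
eef_pos: [484.4, 88.6, 201.4]
eef_rot: [-3.141, -0.001, -0.056]
wrist_force: [-0.2, 2.2, 5.4]
finger_gap: 16.2
finger_force: 15.0
```

Call:
carry_out:
  slide:
    - [0.0004,0.008,0]
    - [0.0009,0.016,0]
    - [0.0009,0.016,0]
    - [0.0009,0.016,0]
  dr:
    - [0,0,0]
    - [0,0,0]
    - [0,0,0]
    - [0,0,0]
  gripper: [8,8,8,8]

```text
clock: 4.42
eef_pos: [484.7, 92.5, 201.4]
eef_rot: [-3.141, -0.001, -0.056]
wrist_force: [-0.6, 0.1, 5.2]
finger_gap: 15.8
finger_force: 15.0
```

Call:
carry_out:
  slide:
    - [0.0004,0.008,0]
    - [0.0009,0.016,0]
    - [0.0009,0.016,0]
    - [0.0009,0.016,0]
  dr:
    - [0,0,0]
    - [0,0,0]
    - [0,0,0]
    - [0,0,0]
  gripper: [8,8,8,8]

```text
clock: 4.75
eef_pos: [484.9, 95.8, 201.4]
eef_rot: [3.14, -0.0, -0.056]
wrist_force: [-0.3, -6.7, 6.3]
finger_gap: 15.8
finger_force: 15.0
```

Call:
carry_out:
  slide:
    - [0.0003,0.006,0]
    - [0.0005,0.01,0]
    - [0.0005,0.01,0]
    - [0.0005,0.01,0]
  dr:
    - [0,0,0]
    - [0,0,0]
    - [0,0,0]
    - [0,0,0]
  gripper: [8,8,8,8]

```text
clock: 5.08
eef_pos: [485.0, 96.5, 201.4]
eef_rot: [3.137, 0.0, -0.056]
wrist_force: [-3.5, -24.6, 9.6]
finger_gap: 16.2
finger_force: 15.0
```

Call:
carry_out:
  slide:
    - [0,0,0]
    - [0,0,0]
    - [0,0,0]
    - [0,0,0]
    - [0,0,0.05]
    - [0,0,0.2]
    - [0,0,0.36]
    - [0,0,0.5]
    - [0,0,0.5]
  dr:
    - [0,0,0]
    - [0,0,0]
    - [0,0,0]
    - [0,0,0]
    - [0,0,0]
    - [0,0,0]
    - [0,0,0]
    - [0,0,0]
    - [0,0,0]
  gripper: [50,50,50,50,50,50,50,50,50]

```text
clock: 5.83
eef_pos: [485.9, 99.2, 332.8]
eef_rot: [-3.14, -0.01, -0.055]
wrist_force: [0.7, -0.2, 1.0]
finger_gap: 46.8
finger_force: 0.0
```

```bash
python3 - <<'E'
from h import *
m=camera_model("wrist");im=camera("wrist");np.save("w2.npy",im);import pickle;pickle.dump(m,open("w2.p","wb"))
cv2.imwrite("pics/w2.png",im[:,:,::-1]);mf=(m,240/np.tan(np.radians(m["vfov"]/2)))
print("cam",-m["R"].T@m["t"],mf[1],m["R"].round(2))
for p in((-106,50,133),(-9.5,44.8,151),(13.4,44.3,110.6),(-44.3,43.7,119.1)):print(proj(None,world(p),mf))
print(read_state()["eef_pos"],read_state()["eef_rot"])
E
```

```text
cam [558.91781836  94.91125928 415.27160105] 363.42341650170306 [[-0.05 -1.   -0.  ]
 [-0.97  0.05  0.25]
 [-0.25  0.02 -0.97]]
[320.52120195 240.62220164]
[327.63318846 111.91969712]
[327.93202577  85.64354165]
[328.50408147 161.45087377]
[485.45429575  99.10296026 329.25141449] [-3.14028384 -0.00588501 -0.0554949 ]
```

View pics/w2.png

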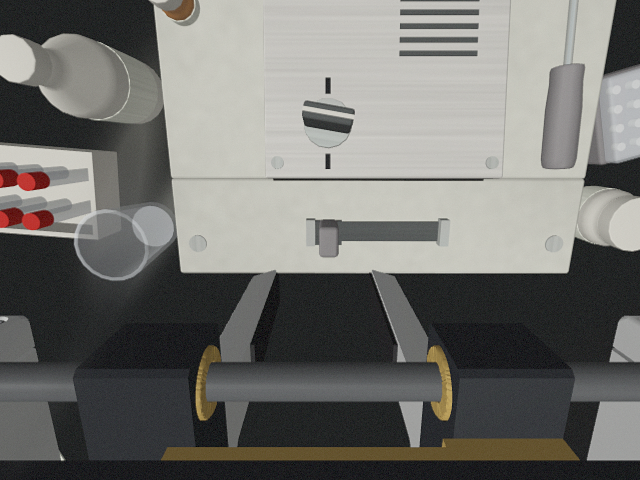

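The wrist view shows the lock block against the left stop (about (328,238)), the fastener wing at (328,115), and the marks at (328,86) and (328,161). I'll refine the wing angle and axis from this picture.

```bash
python3 - <<'E'
from h import *
import pickle
im=np.load("w2.npy");m=pickle.load(open("w2.p","rb"));mf=(m,240/np.tan(np.radians(m["vfov"]/2)))
g=im.max(2);x0,y0=296,72;roi=g[y0:172,x0:362]
n,l,st,ce=cv2.connectedComponentsWithStats((roi<110).astype(np.uint8))
for i in range(1,n):
    if st[i][4]>15:
        print("dark",st[i],ce[i]+[x0,y0])
        print("  unit z=",[(z,unit(ray(None,ce[i]+[x0,y0],z,mf)).round(1)) for z in(111,119)])
# slot: bright between dark rows, column-wise
pts=[]
for u in range(306,352):
    c=g[95:140,u].astype(float);d=np.where(c<110)[0]
    if len(d)<4: continue
    seg=c[d[0]:d[-1]+1]; b=np.where(seg>130)[0]
    if 1<=len(b)<=7: pts.append((u,95+d[0]+(b*seg[b]).sum()/seg[b].sum()))
pts=np.array(pts);print(len(pts),pts[[0,-1]])
P=np.array([unit(ray(None,p,151,mf))[:2] for p in pts],np.float32)
vx,vy,a,b=cv2.fitLine(P,cv2.DIST_HUBER,0,.01,.01).ravel();print("slot dir unit",vx,vy,"q",np.arctan(vx/vy),"ctr of fit",a,b,P.min(0),P.max(0))
r=roi.copy();cv2.imwrite("pics/f.png",cv2.resize(im[y0:172,x0:362,::-1],None,fx=6,fy=6,interpolation=2))
E
```

```text
dark [30  6  5 16 75] [327.86666667  85.46666667]
  unit z= [(111, array([ 13.5,  44.4, 111. ])), (119, array([ 12.3,  44.4, 119. ]))]
dark [  8  29  51  13 257] [328.96108949 106.90272374]
  unit z= [(111, array([ -2.4,  43.4, 111. ])), (119, array([ -3.1,  43.5, 119. ]))]
dark [  6  39  51  22 705] [326.82411348 122.06099291]
  unit z= [(111, array([-13.8,  45.1, 111. ])), (119, array([-14.3,  45.1, 119. ]))]
dark [30 82  4 15 60] [327.5 161. ]
  unit z= [(111, array([-44.3,  44.4, 111. ])), (119, array([-44. ,  44.5, 119. ]))]
46 [[306.         108.01083744]
 [351.         116.00298507]]
slot dir unit 0.16540276 0.9862261 q 0.16616638 ctr of fit -9.80307 43.222534 [-12.167601  28.63651 ] [-6.9583592 59.692493 ]
```

View pics/f.png

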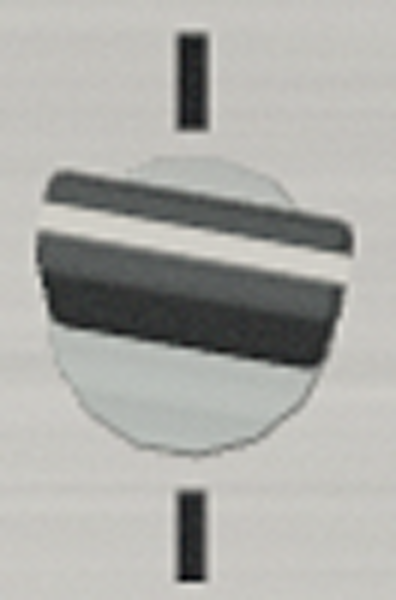

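```bash
python3 - <<'E'
from h import *
from scipy.spatial.transform import Rotation as R
s=read_state();print(s["eef_pos"],s["eef_rot"],s["joints"])
cur=R.from_euler("xyz",[np.pi,0,-0.0557]);cp=np.array([484.9,98.75,326.15])
a=0.136;Z=R.from_euler("z",YAW)
n=(Z*R.from_euler("y",a)).apply([0,0,1])
Rf=Z*R.from_euler("y",a)*R.from_euler("x",np.pi)
Rg=R.from_rotvec(n*(np.pi/2-0.166))*Rf
g=world([-12,44.4,140.6])
for k in(81,125):print(k,(g+n*k-cp)/250)
print("dr",(Rg*cur.inv()).as_rotvec()/2/np.pi,"turn per rad",-n/2/np.pi, "total",-n*1.405/2/np.pi,"n",n)
E
```

```text
[485.45429575  99.10296026 329.25141449] [-3.14028384 -0.00588501 -0.0554949 ] [1.27364522e-01 1.54563476e-01 1.63643813e+00 2.22524656e-04
 1.34456616e+00 1.75360263e+00]
81 [ 0.41862181 -0.03264875 -0.42119174]
125 [ 0.44244709 -0.03397719 -0.24681688]
dr [0.01617811 0.01708646 0.22321121] turn per rad [-0.02154494  0.0012013  -0.15768535] total [-0.03027065  0.00168782 -0.22154791] n [ 0.13537088 -0.00754797  0.99076625]
```

Call:
carry_out:
  slide:
    - [0.442,-0.034,0]
    - [0.442,-0.034,0]
    - [0.442,-0.034,0]
    - [0.442,-0.034,-0.1]
    - [0.442,-0.034,-0.2]
    - [0.442,-0.034,-0.247]
    - [0.442,-0.034,-0.247]
    - [0.442,-0.034,-0.247]
    - [0.442,-0.034,-0.247]
    - [0.442,-0.034,-0.247]
  dr:
    - [0.0162,0.0171,0.2232]
    - [0.0162,0.0171,0.2232]
    - [0.0162,0.0171,0.2232]
    - [0.0162,0.0171,0.2232]
    - [0.0162,0.0171,0.2232]
    - [0.0162,0.0171,0.2232]
    - [0.0162,0.0171,0.2232]
    - [0.0162,0.0171,0.2232]
    - [0.0162,0.0171,0.2232]
    - [0.0162,0.0171,0.2232]
  gripper: [42,42,42,42,42,42,42,42,42,42]

```text
clock: 6.72
eef_pos: [595.1, 90.4, 262.6]
eef_rot: [-3.019, 0.03, 1.197]
wrist_force: [-0.5, -0.1, -0.2]
finger_gap: 39.6
finger_force: 0.0
```

Call:
carry_out:
  slide:
    - [0,0,0]
    - [0,0,0]
    - [0,0,0]
  dr:
    - [0,0,0]
    - [0,0,0]
    - [0,0,0]
  gripper: [42,42,42]

```text
clock: 6.97
eef_pos: [595.2, 90.3, 263.6]
eef_rot: [-3.022, 0.031, 1.186]
wrist_force: [-0.1, -0.4, -0.0]
finger_gap: 39.7
finger_force: 0.0
```

```bash
cat > goal.py <<'E'
from h import *
from scipy.spatial.transform import Rotation as R
def goal(a,q,k,g=(-12,44.4,140.6)):
    s=read_state();cur=R.from_euler("xyz",s["eef_rot"])
    Z=R.from_euler("z",YAW);n=(Z*R.from_euler("y",a)).apply([0,0,1])
    Rg=R.from_rotvec(n*(np.pi/2-q))*Z*R.from_euler("y",a)*R.from_euler("x",np.pi)
    print(s["eef_pos"],"slide",((world(g)+n*k-s["eef_pos"])/250).round(4),"dr",((Rg*cur.inv()).as_rotvec()/2/np.pi).round(4))
E
python3 - <<'E'
from goal import *
goal(.136,.166,125);goal(.136,.166,81)
E
```

```text
[595.23373931  90.33720391 263.6148094 ] slide [ 0.0011 -0.0003  0.0033] dr [0.0019 0.0018 0.0261]
[595.23373931  90.33720391 263.6148094 ] slide [-0.0227  0.001  -0.1711] dr [0.0019 0.0018 0.0261]
```

Call:
carry_out:
  slide:
    - [0,0,0]
    - [0,0,0]
    - [-0.008,0,-0.06]
    - [-0.016,0.001,-0.12]
    - [-0.0227,0.001,-0.171]
    - [-0.0227,0.001,-0.171]
    - [-0.0227,0.001,-0.171]
  dr:
    - [0.0019,0.0018,0.0261]
    - [0.0019,0.0018,0.0261]
    - [0.0019,0.0018,0.0261]
    - [0.0019,0.0018,0.0261]
    - [0.0019,0.0018,0.0261]
    - [0.0019,0.0018,0.0261]
    - [0.0019,0.0018,0.0261]
  gripper: [42,42,42,42,42,42,42]

```text
clock: 7.55
eef_pos: [589.6, 90.5, 221.4]
eef_rot: [-3.007, 0.022, 1.353]
wrist_force: [0.9, 0.1, 0.6]
finger_gap: 39.4
finger_force: 0.0
```

```bash
python3 - <<'E'
from goal import *
goal(.136,.166,81)
print(read_state()["wrist_force"])
im=camera("wrist");cv2.imwrite("pics/w3.png",im[:,:,::-1])
E
```

```text
[589.59279946  90.51551891 221.43713157] slide [-0.0001  0.0003 -0.0023] dr [-0.     -0.     -0.0004]
[0.91070341 0.12406645 0.55551438]
```

View pics/w3.png

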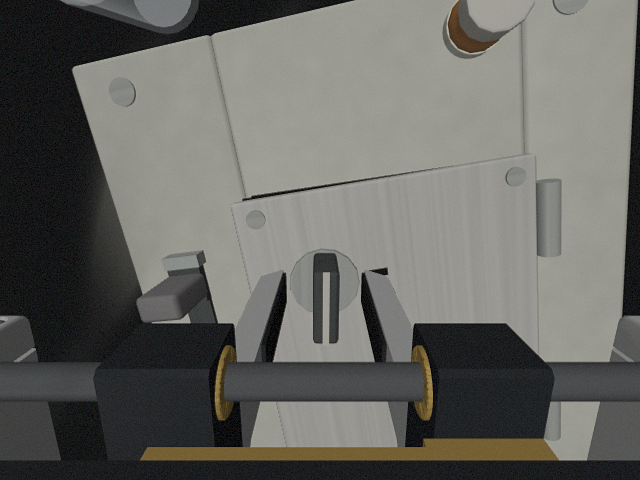

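The wing at (326,298) is parallel to the fingers and centred between them. Closing now.

Call:
carry_out:
  slide:
    - [0,0,0]
    - [0,0,0]
    - [0,0,0]
    - [0,0,0]
    - [0,0,0]
    - [0,0,0]
    - [0,0,0]
  dr:
    - [0,0,0]
    - [0,0,0]
    - [0,0,0]
    - [0,0,0]
    - [0,0,0]
    - [0,0,0]
    - [0,0,0]
  gripper: [5,5,5,5,5,5,5]
  newtons: 25

```text
clock: 8.18
eef_pos: [589.8, 90.4, 221.4]
eef_rot: [-3.008, 0.022, 1.355]
wrist_force: [4.3, -0.8, -4.6]
finger_gap: 11.8
finger_force: 25.0
```

```bash
python3 - <<'E'
from goal import *
goal(.136,1.571,81);s=read_state();print(s["wrist_force"],s["moment"])
E
```

```text
[589.83221734  90.44447122 221.41378806] slide [-0.0011  0.0006 -0.0022] dr [-0.0302  0.0018 -0.2222]
[ 4.27395504 -0.84161229 -4.56092564] [ 3.27031582e-04 -7.65889729e-01 -1.07808118e-01]
```

Call:
carry_out:
  slide:
    - [0,0,0]
    - [0,0,0]
    - [0,0,0]
    - [0,0,0]
    - [0,0,0]
    - [0,0,0]
    - [0,0,0]
    - [0,0,0]
    - [0,0,0]
    - [0,0,0]
  dr:
    - [-0.0019,0.0001,-0.0139]
    - [-0.0038,0.0002,-0.0278]
    - [-0.0057,0.0003,-0.0417]
    - [-0.0076,0.0005,-0.0556]
    - [-0.0094,0.0006,-0.0694]
    - [-0.0113,0.0007,-0.0833]
    - [-0.0132,0.0008,-0.0972]
    - [-0.0151,0.0009,-0.1111]
    - [-0.0151,0.0009,-0.1111]
    - [-0.0151,0.0009,-0.1111]
  gripper: [5,5,5,5,5,5,5,5,5,5]

```text
clock: 9.02
eef_pos: [589.8, 90.5, 221.5]
eef_rot: [-3.053, 0.103, 0.656]
wrist_force: [4.9, -1.0, -4.7]
finger_gap: 12.2
finger_force: 25.0
```

```bash
python3 - <<'E'
from goal import *
goal(.136,1.571,81);s=read_state();print(s["wrist_force"],s["moment"])
E
```

```text
[589.76221841  90.48991803 221.46919947] slide [-0.0008  0.0004 -0.0025] dr [-0.0152  0.0009 -0.1116]
[ 4.9006951  -0.95113486 -4.74694461] [-0.02261802 -0.67404523 -0.062701  ]
```

Call:
carry_out:
  slide:
    - [0,0,0]
    - [0,0,0]
    - [0,0,0]
    - [0,0,0]
    - [0,0,0]
    - [0,0,0]
    - [0,0,0]
    - [0,0,0]
    - [0,0,0]
    - [0,0,0]
  dr:
    - [-0.0019,0.0001,-0.0139]
    - [-0.0038,0.0002,-0.0278]
    - [-0.0057,0.0003,-0.0417]
    - [-0.0076,0.0005,-0.0556]
    - [-0.0094,0.0006,-0.0694]
    - [-0.0113,0.0007,-0.0833]
    - [-0.0132,0.0008,-0.0972]
    - [-0.0152,0.0009,-0.1116]
    - [-0.0152,0.0009,-0.1116]
    - [-0.0152,0.0009,-0.1116]
  gripper: [5,5,5,5,5,5,5,5,5,5]

```text
clock: 9.85
eef_pos: [589.7, 90.6, 221.5]
eef_rot: [-3.141, 0.136, -0.054]
wrist_force: [3.7, 1.8, -4.8]
finger_gap: 11.9
finger_force: 25.0
```

Call:
carry_out:
  slide:
    - [0,0,0]
    - [0,0,0]
    - [0,0,0]
    - [0,0,0]
    - [0.012,-0.001,0.08]
    - [0.022,-0.001,0.16]
    - [0,0,0.3]
    - [-0.2,0,0.4]
    - [-0.3,0,0.4]
    - [-0.3,0,0.4]
  dr:
    - [0,0,0]
    - [0,0,0]
    - [0,0,0]
    - [0,0,0]
    - [0,0,0]
    - [0,0,0]
    - [0,0,0]
    - [0,0,0]
    - [0,0,0]
    - [0,0,0]
  gripper: [42,42,42,42,42,42,42,42,42,42]

```text
clock: 10.68
eef_pos: [510.4, 90.6, 323.5]
eef_rot: [-3.141, 0.135, -0.057]
wrist_force: [0.1, 0.1, 0.5]
finger_gap: 39.5
finger_force: 0.0
```

```bash
cat > meas.py <<'E'
from h import *
m=camera_model("wrist");mf=(m,240/np.tan(np.radians(m["vfov"]/2)));im=camera("wrist")
u,v=proj(None,world((-15,44,118)),mf).astype(int);print(u,v,read_state()["eef_pos"])
cr=im[max(0,v-75):v+75,u-75:u+75];cv2.imwrite("pics/f2.png",cv2.resize(cr[:,:,::-1],None,fx=4,fy=4,interpolation=2))
y0=max(0,v-75);x0=u-75;np.save("f2.npy",cr);import pickle;pickle.dump((m,x0,y0),open("f2.p","wb"))
E
python3 meas.py
```

```text
317 115 [512.72122122  90.60544896 323.18342127]
```

View pics/f2.png

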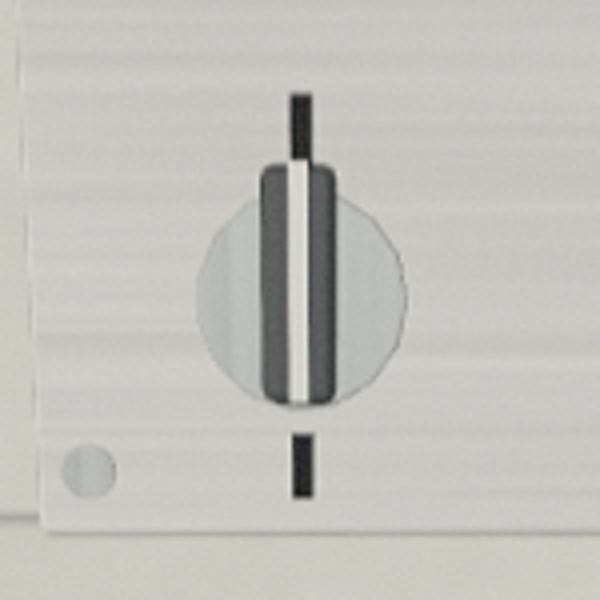

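The slot (297–301 across) is in line with both marks (301 and 303), within about 0.01 rad. Next I'll close the fingers and move over the press point.

Call:
carry_out:
  slide:
    - [0.144,-0.1,0]
    - [0.144,-0.25,0]
    - [0.144,-0.37,0]
    - [0.144,-0.37,-0.12]
    - [0.144,-0.37,-0.24]
    - [0.144,-0.37,-0.288]
    - [0.144,-0.37,-0.288]
    - [0.144,-0.37,-0.288]
    - [0.144,-0.37,-0.288]
  dr:
    - [-0.0012,-0.0216,0]
    - [-0.0012,-0.0216,0]
    - [-0.0012,-0.0216,0]
    - [-0.0012,-0.0216,0]
    - [-0.0012,-0.0216,0]
    - [-0.0012,-0.0216,0]
    - [-0.0012,-0.0216,0]
    - [-0.0012,-0.0216,0]
    - [-0.0012,-0.0216,0]
  gripper: [0,0,0,0,0,0,0,0,0]

```text
clock: 11.48
eef_pos: [551.5, -2.0, 250.8]
eef_rot: [-3.141, -0.002, -0.058]
wrist_force: [0.7, -0.0, 0.1]
finger_gap: 0.6
finger_force: 0.0
```

```bash
python3 - <<'E'
from h import *
s=read_state();print(s["eef_pos"],s["eef_rot"],s["finger_gap"],s["wrist_force"],unit(s["eef_pos"]))
E
```

```text
[551.46045474  -2.026806   250.81133711] [-3.14142106e+00 -1.68390762e-03 -5.83647883e-02] 0.5523859068232362 [ 0.68782192 -0.00298653  0.08406163] [-33.89787873 -50.19178131 250.81133711]
```

Call:
carry_out:
  slide:
    - [0,0,-0.06]
    - [0,0,-0.12]
    - [0,0,-0.14]
    - [0,0,-0.155]
    - [0,0,-0.17]
    - [0,0,-0.185]
    - [0,0,-0.2]
    - [0,0,-0.21]
    - [0,0,-0.21]
    - [0,0,-0.21]
  dr:
    - [0,0,0]
    - [0,0,0]
    - [0,0,0]
    - [0,0,0]
    - [0,0,0]
    - [0,0,0]
    - [0,0,0]
    - [0,0,0]
    - [0,0,0]
    - [0,0,0]
  gripper: [0,0,0,0,0,0,0,0,0,0]

```text
clock: 12.32
eef_pos: [550.8, -2.0, 197.6]
eef_rot: [-3.141, -0.0, -0.059]
wrist_force: [-3.7, 0.1, 5.0]
finger_gap: 0.8
finger_force: 2.2
```

Call:
carry_out:
  slide:
    - [0,0,-0.004]
    - [0,0,-0.006]
    - [0,0,-0.006]
    - [0,0,-0.006]
  dr:
    - [0,0,0]
    - [0,0,0]
    - [0,0,0]
    - [0,0,0]
  gripper: [0,0,0,0]

```text
clock: 12.65
eef_pos: [550.8, -2.0, 196.4]
eef_rot: [-3.141, -0.0, -0.059]
wrist_force: [-6.0, 0.1, 8.8]
finger_gap: 0.5
finger_force: 4.4
```

Call:
carry_out:
  slide:
    - [0,0,-0.004]
    - [0,0,-0.004]
    - [0,0,-0.004]
  dr:
    - [0,0,0]
    - [0,0,0]
    - [0,0,0]
  gripper: [0,0,0]

```text
clock: 12.9
eef_pos: [550.8, -2.0, 196.3]
eef_rot: [-3.141, -0.001, -0.059]
wrist_force: [-10.2, 0.5, 18.0]
finger_gap: 0.2
finger_force: 9.2
```

The panel is against its stop: the tip is at z 99.3 and the force rises steeply to 18 N. I'll do a final check of the whole scene.

```bash
python3 - <<'E'
from h import *
a=camera("scene")[160:460,190:560,::-1];cv2.imwrite("pics/end.png",cv2.resize(a,None,fx=2,fy=2,interpolation=2))
s=read_state();print(s["wrist_force"],s["eef_pos"])
E
```

```text
[-11.57467854   1.0969247   18.22304947] [550.80064542  -1.99826383 196.29793911]
```

View pics/end.png

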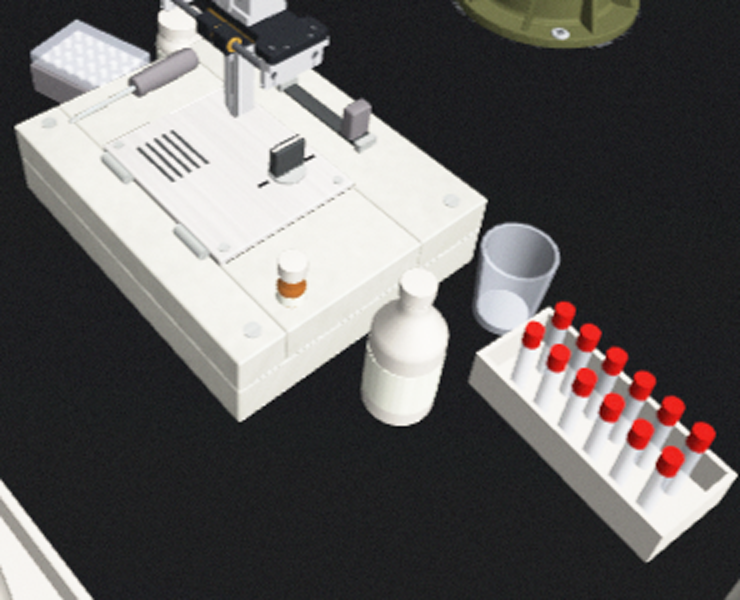

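The panel is flush all round, the wing at (288,158) is in line with its marks, the lock at (357,118) is at its left stop, and everything else is still standing.

```bash
python3 -c "
from cell import *
print(sign_off())"
```

```text
the job is handed in; nothing more can be done
None
```

The job is handed in at about 13 s: the lock is at its left stop, the fastener is lined up with its marks to about 0.01 rad, and the gripper is holding the panel shut with about 18 N; nothing else was disturbed.

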